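# Screw the boiler cap back onto the espresso maker

## Robot

A 7-joint arm with a two-finger parallel gripper is mounted at the origin on a cart in front of the work surface, level with it; the furniture and walls round the work are solid. World frame = base frame: x ahead of the robot, y to its left, z up, the work surface at z = 0. Lengths are in m, angles in rad, forces in N, time in s.
With the tool pointing down it reaches from about 0.4 to 0.875 m from the base axis. Payload 19.3 kg.
Tool frame: the origin (TCP) lies midway between the tips of the shut fingers; the grasp point (between the pads) lies 19 mm behind it; z points along the fingers, y is the line along which they close (so a half turn about z gives the same grasp; the last joint's range is limited). The gripper opens to 85 mm and grips with 20 to 120 N. Pads are 22 mm wide; open, the fingers measure 114 mm over their backs; the gripper's body (76 mm by 85 mm) begins 54 mm behind the grasp point. The pads swing forward as they close: fully open they stand 13 mm farther back than shut.
Start: joints at [1.225, 0.521, -0.036, 1.599, 0.021, 1.021, -0.113], TCP at [0.17, -0.601, 0.231] pointing down, gripper open.
Joint ranges: [-2.91, 2.91], [-0.3, 2.13], [-1.5, 1.42], [0.17, 2.43], [-1.26, 4.41], [0.16, 1.93], [-2.52, 2.52]. Speed limits (rad/s): [1.89, 1.89, 2.39, 2.39, 3.01, 3.01, 3.01].

## Interface

Orientations are given as [roll, pitch, yaw] about the fixed x, y, z axes, in that order (R = Rz(yaw) Ry(pitch) Rx(roll)).
In Python, from workcell import * gives the robot as it stands. The module is installed in compiled form; this text tells all that it offers.
- The arm moves only by the tool play_rows, never from a script. Its argument "deltas" is a list of rows, each a list of 7 numbers: the shift along the tool's x, y, z in units of 500 mm (1.0 is 500 mm), then the turn, a rotation vector about the tool's x, y, z in units of 120 degrees (1.0 is 120 degrees), then the closure, from 0 (fully open) to 1 (shut). A call has 1 to 10 rows; each row is the pose to reach, as a shift and turn from the pose commanded when the call began, along the tool's axes at that moment; what a row does not reach only later rows make up. A row lasts 1/10 s, in which the tool goes at most 50 mm and 8.59 degrees, less where a joint would pass 70% of its speed; a pose out of reach is approached as far as the arm can. A call with a number of a shift or a turn outside -1 to 1 is refused whole. A call with a gripper value outside its range is refused whole. The fingers move at their own pace and stop on an object; "newtons" is the grip in N (left out, the last holds). Time passes only in rows, so rows that repeat a pose let the fingers close. It gives the time, the measured TCP pose, the force, the opening and the grip force at its end, in the units of the state.
- observe(): the state, without advancing time (a new reading comes with each control period).
- grab_frame(name): name is "side" or "top" or "wrist"; returns the picture (420x560x3 uint8, red, green, blue); there is no depth.
- get_calibration(name): a dict with "fovy" (degrees; the focal length in pixels is half the picture's height over the tangent of half this angle, whatever the lens; pixels are square), "cx", "cy" (the principal point, pixels), "xyz" and "rotation" of the camera in the world. Camera axes: x right, y down, z forward; pixel columns grow to the right and rows downward; lengths in m; the calibration is good to about 2 mm. A picture is of the moment at which its call begins: read the wrist's pose just before it. get_calibration takes no time and is no camera call; for the wrist camera it gives the pose at the moment of the call.
- job_done(): hands the job in; it is judged then, once.
The state is a dict: "clock": time; "qpos": joint angles; "qd": joint speeds; "joint_efforts": joint torques, N m; "position": TCP position; "tool_rot": TCP orientation; "force": force on the tool from outside, world axes, zero at the start; "moment": the same for the moment, N m; "grip_width": finger opening in m; "finger_force": force on a finger pad.
Only numpy, scipy, OpenCV 4.12 (cv2) and the standard library are available. Lean on these libraries where they do the work, as an engineer would, in place of code of your own. Each camera call takes 0.05 s, during which the arm holds its last target. There are 200 camera calls.

## Task

The boiler of the red espresso maker has been filled; screw its black boiler cap back in. Set the cap upright in the filler neck, turn it backward (anticlockwise from above) until you feel it drop into the thread start, then turn it clockwise, letting it sink with the thread, until it is fully home and the seal under its flange is squeezed snug. Never force it against the neck, leave the mug and the jam jar where they stand, and let go of the cap at the end.

Things in the scene. Friction and masses are not known exactly. Their poses are not given: they have to be found in the camera images.
- boiler_cap: Loose cap, 0.18 kg, standing upright on its brass stem on the worktop, 66 mm high. Origin: foot of the stem; z up the screw axis. Stem radius 16.2 mm, tapered at the foot (13 mm); three thread lugs 120 deg apart (out to radius 22, 3.5 mm thick, undersides 8 mm above the foot). Black flange, radius 30, from 27.7 to 37.7 mm above the foot; grip bar on top.
- cap_seat (a point): Centre of the underside of the cap's flange, 27.7 mm above the foot of the stem; axes as the cap's.
- cap_grip (a point): Centre of the cap's upright black grip bar, 52.7 mm above the foot of the stem; axes as the cap's. The bar is 52 mm long along x, 16 mm thick along y, and stands 28 mm high on the flange (from 15 mm below to 13 mm above this point). Grip it across its 16 mm; both ways round are alike.
- mouth (a point): Centre of the filler neck's metal rim on the espresso maker, 206 mm above the worktop; z up the screw axis. Set in at a chance angle, the cap's lugs rest on the flat top of the thread, cap_seat 17 mm above the rim (20 on one of 3 narrow ribs). Turned anticlockwise, within 115 deg, they reach entry gaps: the cap drops 8 mm (cap_seat 9 mm above the rim) and a rib stops further turning back.
- boiler_neck: Fixed brass neck, outer radius 27 mm, origin at mouth. Right-hand three-start thread inside, 24 mm a turn (clockwise from above = down), crests at radius 17.6 mm: the stem has 1.4 mm play all round; friction about 0.4. Turned clockwise without having dropped, the lugs jam on the ribs. Its turn about z differs each time and the angle from its axes to the 3 entry gaps is not given.
- seal (a point): Top centre of the springy sealing ring on the rim, 3 mm above mouth. From the dropped position about 85 deg of clockwise turning bring the flange onto it, some 15 deg more take up play, then each 15 deg squeeze it 1 mm (12 N per mm); turning then takes about 0.1 N m at 1 mm, 0.2 at 2 mm. Snug is 1 to 2.5 mm; squeezed 3 mm, the flange meets the metal rim and jams. Let go, the thread holds by friction.
- espresso_maker: Fixed espresso maker with red housing. Origin under its centre; its front (filter holder, whose handle reaches 175 mm out from the centre, 95 mm high) faces its -x. 225 mm deep (x), 176 mm wide (y), steam wand on its -y side to 110 mm; flat top 188 mm above the worktop, from which the neck stands 18 mm up, 15 mm in front of the centre.
- mug_a: Orange mug, 81 mm wide and 101 mm high, standing on the left; a bystander. Origin near its foot.
- jam_jar: Jam jar with yellow lid, 66 mm wide and 100 mm high, standing behind the cap; a bystander. Origin at its foot.
There are look-alikes about, which are no part of the job. What is shaped like the boiler_cap but blue or pink is not meant.

How it is judged:
On the way, in this order (a step that is already met when the one before it is completed fails the run):
1. the cap is set upright into the filler neck (flange less than 24 mm above the rim, centred to 4 mm) (horizontal distance between cap_seat and mouth below 0.004 m and z of cap_seat in the frame of mouth below 0.024 m and angle between boiler_cap's own z axis and vertical below 0.12 rad).
2. the cap has dropped squarely into the thread start (flange less than 11.5 mm above the rim) (horizontal distance between cap_seat and mouth below 0.003 m and z of cap_seat in the frame of mouth below 0.0115 m and angle between boiler_cap's own z axis and vertical below 0.08 rad), for 0.2 s.
At the end, for the whole second after the job is handed in: The cap is screwed home: the flange's underside is less than 2 mm above the metal rim (the 3 mm seal is squeezed by at least 1 mm), centred to 2 mm, level to 0.04 rad, at rest and released (horizontal distance between cap_seat and mouth below 0.002 m and z of cap_seat in the frame of mouth below 0.002 m and angle between boiler_cap's own z axis and vertical below 0.04 rad and linear speed of boiler_cap below 0.01 m/s); the robot touches nothing.
It fails at once if the cap is forced against the neck (contact force over 90 N): jammed, cross-threaded or overtightened (contact force between boiler_cap and boiler_neck above 90 N).
It fails at once if the orange mug is moved by more than 20 mm (distance of mug_a from where it was at the start of the episode above 0.02 m).
It fails at once if the jam jar is moved by more than 20 mm (distance of jam_jar from where it was at the start of the episode above 0.02 m).
It also fails if it takes over 72 s, if anything falls off the work surface, if the arm or the gripper's body presses on something with over 40 N, if the wrist force passes 120 N, or if a joint passes its speed limit or range.

## Working session

There is one attempt and no reset: what is moved stays moved. The work goes in short steps, Python scripts to look and compute and a tool call to move; the robot and the scene stay as the last step left them, time stands still between calls to the robot, and variables do not carry over. Pictures are saved under pics/ and viewed, at most 10 in all, crops included, and the job is handed in when it is done.

Besides the shell and the picture viewer there is one more tool, called after ">>>" by a JSON object that holds its "fn" and its "kwargs", one argument or row to a line. play_rows: Moves the arm, as the interface text tells. Its arguments: {"type":"object","properties":{"deltas":{"type":"array"},"newtons":{"type":"number"}},"required":["deltas"]}

```bash
mkdir -p pics
python3 - <<'E'
from workcell import *
import cv2,numpy as np
print(observe())
ims=[]
for n in ["side","top"]:
    c=get_calibration(n);print(n,c)
    im=grab_frame(n)[:,:,::-1];cv2.imwrite(f"pics/{n}0.png",im)
c=get_calibration("wrist");print(c)
E
```

```text
{'clock': 0.0, 'qpos': array([ 1.22477577,  0.52201796, -0.0363257 ,  1.60000568,  0.02121864,
        1.02109051, -0.11278203]), 'qd': array([ 0.00174766, -0.00022363, -0.00268415, -0.00089687,  0.0020608 ,
       -0.00034039, -0.00044729]), 'joint_efforts': array([-1.62222937e-04, -9.27125287e+01,  1.97964147e+00, -3.69936812e+01,
        1.78117049e-02,  8.09679885e-03, -3.70414909e-05]), 'position': array([ 0.17007734, -0.60106458,  0.23072413]), 'tool_rot': array([-3.14046089e+00,  9.75841240e-05,  2.75836844e-01]), 'force': array([-0.05410826,  0.56275706,  0.09425671]), 'moment': array([0.0025546 , 0.03534547, 0.0243853 ]), 'finger_force': 0.0, 'grip_width': 0.08542341648642343}
side {'fovy': 57.816405743440946, 'cx': 278.8376305509328, 'cy': 218.15084388001878, 'xyz': array([0.35975608, 0.93305497, 0.87893092]), 'rotation': array([-2.25829708, -0.00716419, -2.9870281 ])}
top {'fovy': 55.67718476119529, 'cx': 280.0089253931282, 'cy': 209.94173865983257, 'xyz': array([0.35238167, 0.0767677 , 1.18774887]), 'rotation': array([-2.9968712 , -0.006516  , -1.58974181])}
{'fovy': 71.35947826424427, 'cx': 281.0621216067998, 'cy': 209.94390416603736, 'xyz': array([ 0.23307235, -0.58333373,  0.37236417]), 'rotation': array([ 2.87373905e+00,  4.85783933e-04, -1.29575091e+00])}
```

View pics/side0.png

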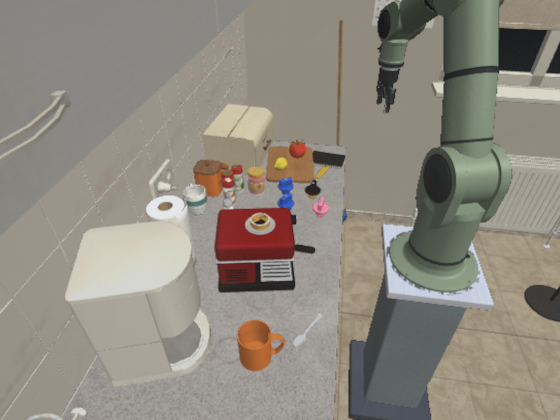

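View pics/top0.png

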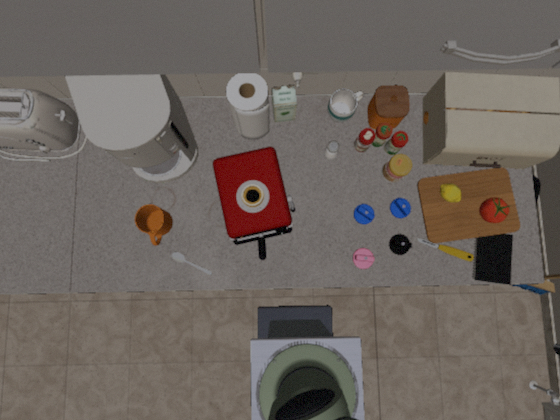

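Side view: black cap at (313,187), red maker at (256,235) with its neck at (260,222). Top view: candidates are the black cap (400,244), blue look-alikes (364,214) and (401,208), pink one (363,258). The description says black, so (400,244). The jar is at (398,167), the mug at (151,221) and the neck at (252,196).

```bash
cat > h.py <<'E'
from workcell import *
import cv2,numpy as np
from scipy.spatial.transform import Rotation as Ro
def ray(c,u,v):
    f=210/np.tan(np.radians(c["fovy"]/2))
    d=np.array([(u-c["cx"])/f,(v-c["cy"])/f,1.])
    return np.array(c["xyz"]),Ro.from_euler("xyz",c["rotation"]).as_matrix()@d
def onz(c,u,v,z):
    o,d=ray(c,u,v); return o+d*(z-o[2])/d[2]
def proj(c,p):
    f=210/np.tan(np.radians(c["fovy"]/2))
    q=Ro.from_euler("xyz",c["rotation"]).as_matrix().T@(np.array(p)-c["xyz"])
    return np.array([q[0]/q[2]*f+c["cx"],q[1]/q[2]*f+c["cy"]])
def two(c1,p1,c2,p2):
    o1,d1=ray(c1,*p1);o2,d2=ray(c2,*p2)
    t=np.linalg.lstsq(np.c_[d1,-d2],o2-o1,rcond=None)[0]
    a=o1+d1*t[0];b=o2+d2*t[1];return (a+b)/2,np.linalg.norm(a-b)
E
python3 - <<'E'
from h import *
t=get_calibration("top");s=get_calibration("side")
print("cap",onz(t,400,244,.045),onz(s,313,187,.045))
print("mouth",onz(t,252,196,.206),onz(s,260,222,.206))
print("jar",onz(t,398,167,.1),"mug",onz(t,151,221,.1))
print("blue",onz(t,364,214,.045),onz(t,401,208,.045),"pink",onz(t,363,258,.045))
a=cv2.imread("pics/top0.png");b=cv2.imread("pics/side0.png")
r=lambda i,x,y,w,h:cv2.resize(i[y:y+h,x:x+w],(400,300),interpolation=cv2.INTER_CUBIC)
cv2.imwrite("pics/c1.png",np.vstack([np.hstack([r(a,360,215,80,60),r(b,273,160,80,60)]),np.hstack([r(a,202,140,120,90),r(b,200,190,120,90)])]))
E
```

```text
cap [ 0.41365318 -0.27676504  0.045     ] [ 0.40970089 -0.27908507  0.045     ]
mouth [0.53189162 0.13719078 0.206     ] [0.52976112 0.14748661 0.206     ]
jar [ 0.62687651 -0.26763748  0.1       ] mug [0.48643262 0.4216474  0.1       ]
blue [ 0.50246272 -0.1774733   0.045     ] [ 0.51813171 -0.28622642  0.045     ] pink [ 0.37572593 -0.16833851  0.045     ]
```

View pics/c1.png

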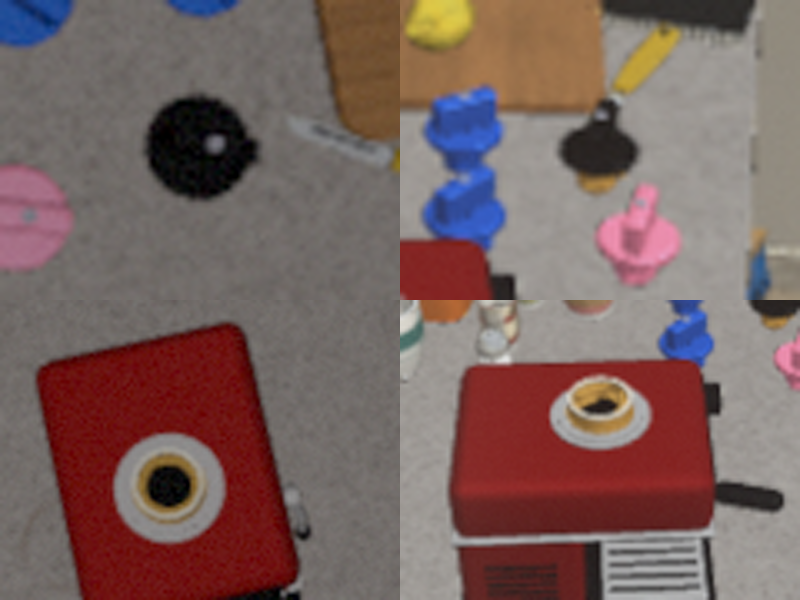

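Confirmed: black cap with brass stem. Its bar looks roughly along world y, with a white dot on its top. Moving above it for a close look with the wrist camera.

>>> {"fn": "play_rows", "kwargs": {
  "deltas": [
    [0.06, -0.05, 0, 0, 0, -0.06, 0],
    [0.13, -0.1, 0, 0, 0, -0.12, 0],
    [0.2, -0.16, 0, 0, 0, -0.19, 0],
    [0.28, -0.21, 0, 0, 0, -0.26, 0],
    [0.35, -0.27, 0, 0, 0, -0.33, 0],
    [0.42, -0.32, 0, 0, 0, -0.4, 0],
    [0.5, -0.38, 0, 0, 0, -0.47, 0],
    [0.57, -0.44, 0, 0, 0, -0.54, 0],
    [0.62, -0.475, 0, 0, 0, -0.6, 0],
    [0.642, -0.49, 0, 0, 0, -0.618, 0]
  ]
}}

```text
clock: 1.1
position: [0.4139, -0.2757, 0.2314]
tool_rot: [3.141, -0.001, 1.578]
force: [-0.7, -0.4, -0.1]
grip_width: 0.0856
finger_force: 0.0
```

Run:
```python
from h import *
s=observe();print(s["position"],s["tool_rot"],s["qpos"])
c=get_calibration("wrist");im=grab_frame("wrist")[:,:,::-1]
print(c,proj(c,[.412,-.278,.045]))
cv2.imwrite("pics/w1.png",im)
np.save("w1.npy",c,allow_pickle=True)
```

```text
[ 0.41392405 -0.27568907  0.23135427] [ 3.14107564e+00 -6.48291985e-04  1.57786871e+00] [ 0.83135293  0.34748453 -0.45724061  1.91200762  0.18854396  0.92377426
  0.29064796]
{'fovy': 71.35947826424427, 'cx': 281.0621216067998, 'cy': 209.94390416603736, 'xyz': array([ 0.41197153, -0.20920872,  0.37295092]), 'rotation': array([ 2.87412364e+00, -4.12856550e-04,  6.36483085e-03])} [280.58576802 192.16677856]
```

View pics/w1.png

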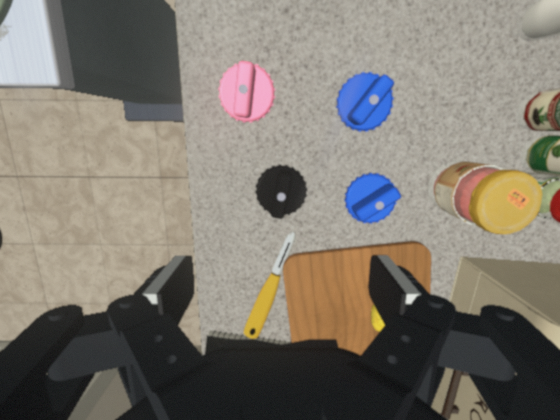

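Run:
```python
from h import *
im=cv2.imread("pics/w1.png");c=np.load("w1.npy",allow_pickle=True).item()
cr=im[150:232,240:322]
g=np.clip((cr.astype(float)-5)*4,0,255).astype(np.uint8)
cv2.imwrite("pics/w1c.png",cv2.resize(g,(574,574),interpolation=cv2.INTER_CUBIC))
m=(cr.max(2)<60).astype(np.uint8);k,l,st,ce=cv2.connectedComponentsWithStats(m);i=1+st[1:,4].argmax();print(st[i]+[240,150,0,0,0],ce[i]+[240,150])
gr=cr.max(2).astype(int);ys,xs=np.where((gr>110)&(np.hypot(np.arange(82)[None]-41,np.arange(82)[:,None]-46)<12));d=(xs.mean()+240,ys.mean()+150);print(d,onz(c,*d,.0657))
```

```text
[ 257  166   49   52 1768] [280.64366516 189.99717195]
(np.float64(280.93220338983053), np.float64(196.47457627118644)) [ 0.41239891 -0.27838161  0.0657    ]
```

View pics/w1c.png

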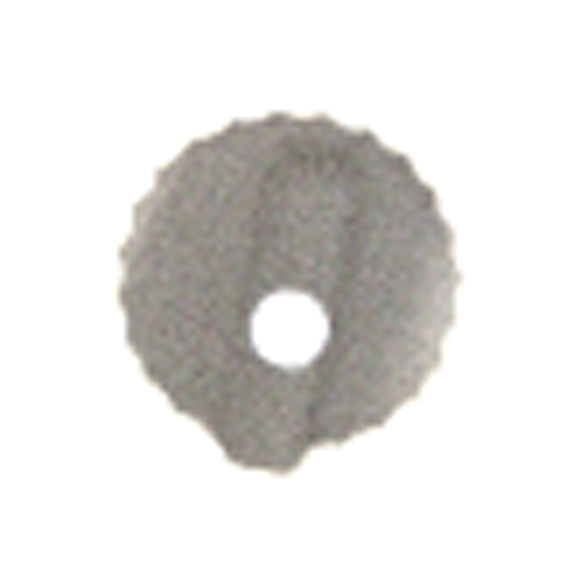

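Bar angle is about 80° in world, and the dot and bar centre is at about (0.4124, -0.2782). Descending in two stages.

>>> {"fn": "play_rows", "kwargs": {
  "deltas": [
    [0, 0, 0.05, 0, 0, 0.03, 0],
    [0, 0, 0.11, 0, 0, 0.06, 0],
    [0, 0, 0.17, 0, 0, 0.083, 0],
    [0, 0, 0.23, 0, 0, 0.083, 0],
    [0, 0, 0.26, 0, 0, 0.083, 0],
    [0, 0, 0.28, 0, 0, 0.083, 0],
    [0, 0, 0.28, 0, 0, 0.083, 0],
    [0, 0, 0.28, 0, 0, 0.083, 0]
  ]
}}

```text
clock: 1.95
position: [0.4124, -0.2788, 0.0918]
tool_rot: [3.141, 0.0, 1.395]
force: [0.4, -0.1, 0.8]
grip_width: 0.0854
finger_force: 0.0
```

Run:
```python
from h import *
s=observe();print(s["position"],s["tool_rot"])
c=get_calibration("wrist");im=grab_frame("wrist")[:,:,::-1];cv2.imwrite("pics/w2.png",im)
u=proj(c,[.4124,-.2782,.0657]);print(u)
x,y=int(u[0]),int(u[1]);x0=max(0,x-110);y0=max(0,y-110)
cr=im[y0:y0+220,x0:x0+220]
gr=cr.min(2).astype(int);m=((gr>90)&(np.hypot(np.arange(cr.shape[1])[None]-(x-x0),np.arange(cr.shape[0])[:,None]-(y-y0))<25)).astype(np.uint8)
ys,xs=np.where(m);print(xs.mean()+x0,ys.mean()+y0,onz(c,xs.mean()+x0,ys.mean()+y0,.0657),x0,y0)
g=np.clip((cr.astype(float)-5)*4,0,255).astype(np.uint8)
cv2.imwrite("pics/w2c.png",cv2.resize(g,None,fx=2.6,fy=2.6))
```

```text
[ 0.41237659 -0.27875417  0.09179613] [3.14123478e+00 3.56069188e-04 1.39522781e+00]
[283.16793212 241.00658758]
283.3316062176166 241.95336787564767 [ 0.41239116 -0.27882826  0.0657    ] 173 131
```

View pics/w2c.png

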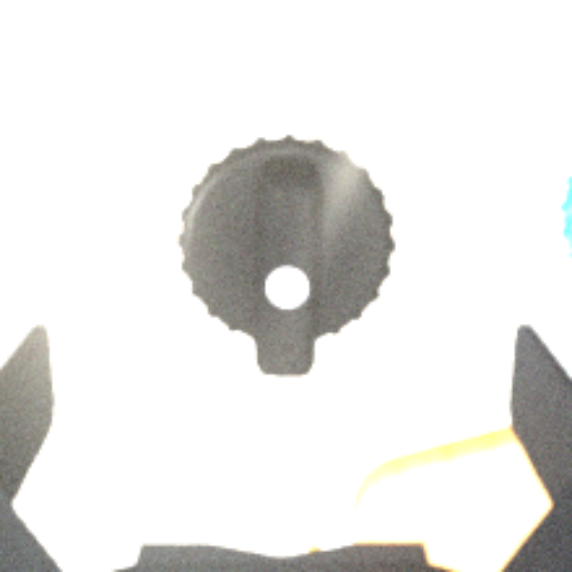

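The bar is square to the fingers and the TCP is centred on it. Going down and gripping.

>>> {"fn": "play_rows", "kwargs": {
  "deltas": [
    [0, 0, 0.03, 0, 0, 0, 0],
    [0, 0, 0.06, 0, 0, 0, 0],
    [0, 0, 0.085, 0, 0, 0, 0],
    [0, 0, 0.1, 0, 0, 0, 0],
    [0, 0, 0.1, 0, 0, 0, 0.5],
    [0, 0, 0.1, 0, 0, 0, 1],
    [0, 0, 0.1, 0, 0, 0, 1],
    [0, 0, 0.1, 0, 0, 0, 1],
    [0, 0, 0.1, 0, 0, 0, 1],
    [0, 0, 0.1, 0, 0, 0, 1]
  ],
  "newtons": 60
}}

```text
clock: 3.0
position: [0.4125, -0.2785, 0.0417]
tool_rot: [3.141, 0.0, 1.396]
force: [-0.9, -0.9, 5.3]
grip_width: 0.0149
finger_force: 59.1
```

>>> {"fn": "play_rows", "kwargs": {
  "deltas": [
    [0, 0, -0.03, 0, 0, 0, 1],
    [0, 0, -0.09, 0, 0, 0, 1],
    [0, 0, -0.17, 0, 0, 0, 1],
    [0, 0, -0.26, 0, 0, 0, 1],
    [0, 0, -0.35, 0, 0, 0, 1],
    [0, 0, -0.43, 0, 0, 0, 1],
    [0, 0, -0.5, 0, 0, 0, 1],
    [0, 0, -0.54, 0, 0, 0, 1],
    [0, 0, -0.54, 0, 0, 0, 1]
  ]
}}

```text
clock: 3.9
position: [0.413, -0.2786, 0.3138]
tool_rot: [3.138, 0.002, 1.396]
force: [-0.1, 0.8, -3.3]
grip_width: 0.0149
finger_force: 59.2
```

```bash
python3 - <<'E'
from h import *
s=observe();print(s["position"],s["tool_rot"],s["qpos"],s["force"],s["moment"])
# mouth fit from fixed views: brass/white rim blob not occluded
for n in ["top","side"]:
    c=get_calibration(n);im=cv2.imread(f"pics/{n}0.png")
    u=proj(c,[.531,.142,.206]).astype(int);r=24
    cr=im[u[1]-r:u[1]+r,u[0]-r:u[0]+r].astype(int)
    red=((cr[:,:,2]>1.9*cr[:,:,1]+10)&(cr[:,:,1]<50)).astype(np.uint8)
    m=1-red;k,l,st,ce=cv2.connectedComponentsWithStats(m);i=l[r,r] or 1+st[1:,4].argmax()
    cn=max(cv2.findContours((l==i).astype(np.uint8),0,1)[0],key=cv2.contourArea);e=cv2.fitEllipse(cn)
    p=(e[0][0]+u[0]-r,e[0][1]+u[1]-r);print(n,"disc",p,e[1],onz(c,*p,.188))
    # bright cream seal/rim inside
    b=((cr.min(2)>150)).astype(np.uint8);print(b.sum())
    cv2.imwrite(f"pics/{n}m.png",cv2.resize(im[u[1]-r:u[1]+r,u[0]-r:u[0]+r],None,fx=8,fy=8,interpolation=cv2.INTER_CUBIC))
E
python3 -c "
import cv2,numpy as np
cv2.imwrite('pics/m.png',np.hstack([cv2.imread('pics/topm.png'),cv2.imread('pics/sidem.png')]))"
```

```text
[ 0.41304168 -0.27864233  0.31384391] [3.13786980e+00 1.90082209e-03 1.39597570e+00] [ 0.83487706  0.25364602 -0.44021249  1.80486667  0.12106638  1.10524318
  0.17813064] [-0.13927171  0.78009573 -3.27911458] [ 0.01519724  0.04228163 -0.00413486]
top disc (np.float64(252.37824630737305), np.float64(195.99974822998047)) (32.69172286987305, 33.340721130371094) [0.53516638 0.13733367 0.188     ]
0
side disc (np.float64(259.7678813934326), np.float64(223.49419593811035)) (22.172286987304688, 30.475513458251953) [0.53369817 0.13300442 0.188     ]
258
```

View pics/m.png

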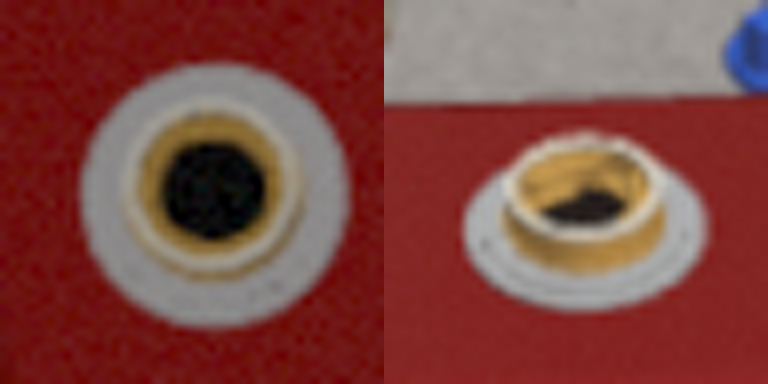

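Run:
```python
from h import *
t=get_calibration("top");s=get_calibration("side")
ut=proj(t,[.531,.142,.206]).astype(int)-24;us=proj(s,[.531,.142,.206]).astype(int)-24
a=ut+np.array([212,184])/8-.5;b=us+np.array([200,187])/8-.5
print(a,b,onz(t,*a,.209),onz(s,*b,.209),two(t,a,s,b))
```

```text
[252.  194.5] [259.5   218.875] [0.53515273 0.13697265 0.209     ] [0.53294946 0.13799292 0.209     ] (array([0.53422187, 0.13694649, 0.20826456]), np.float64(0.0021034472192758037))
```

>>> {"fn": "play_rows", "kwargs": {
  "deltas": [
    [0.04, 0.005, 0, 0, 0, 0, 1],
    [0.12, 0.016, 0, 0, 0, 0, 1],
    [0.21, 0.028, 0, 0, 0, 0, 1],
    [0.3, 0.04, 0, 0, 0, 0, 1],
    [0.39, 0.052, 0, 0, 0, 0, 1],
    [0.48, 0.065, 0, 0, 0, 0, 1],
    [0.57, 0.077, 0, 0, 0, 0, 1],
    [0.65, 0.088, 0, 0, 0, 0, 1],
    [0.69, 0.093, 0, 0, 0, 0, 1],
    [0.7, 0.094, 0, 0, 0, 0, 1]
  ]
}}

```text
clock: 4.9
position: [0.5192, 0.0609, 0.3101]
tool_rot: [-3.14, -0.001, 1.4]
force: [0.3, -0.2, -3.0]
grip_width: 0.0146
finger_force: 59.0
```

>>> {"fn": "play_rows", "kwargs": {
  "deltas": [
    [0, 0, 0, 0, 0, 0, 1],
    [0, 0, 0, 0, 0, 0, 1],
    [0, 0, 0, 0, 0, 0, 1]
  ]
}}

```text
clock: 5.2
position: [0.5192, 0.057, 0.3111]
tool_rot: [-3.141, 0.001, 1.395]
force: [-0.1, -0.2, -1.1]
grip_width: 0.015
finger_force: 59.0
```

Run:
```python
from h import *
s=observe();print(s["position"],s["tool_rot"],s["qpos"])
c=get_calibration("wrist");im=grab_frame("wrist")[:,:,::-1];cv2.imwrite("pics/w3.png",im)
np.save("w3.npy",c,allow_pickle=True);print(c["xyz"],c["rotation"],proj(c,[.534,.137,.209]))
```

```text
[0.51919733 0.05703873 0.31108914] [-3.14134027e+00  5.30431198e-04  1.39470016e+00] [ 0.26183495  0.32657074 -0.62252347  1.74234093  0.20776328  1.13953764
 -0.59927993]
[0.52957035 0.12260829 0.45263213] [ 2.87291222e+00  1.77612885e-04 -1.76918681e-01] [283.43159355 109.78300518]
```

View pics/w3.png

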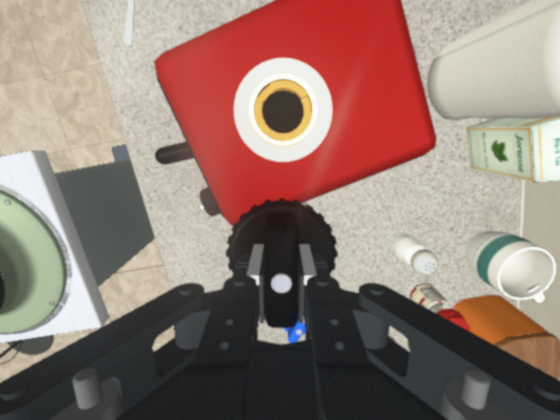

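Run:
```python
from h import *
c=np.load("w3.npy",allow_pickle=True).item();im=cv2.imread("pics/w3.png").astype(int)
b,g,r=im[:,:,0],im[:,:,1],im[:,:,2]
roi=np.zeros(r.shape,bool);roi[50:168,225:342]=1
def ell(m,z,n):
    m=(m&roi).astype(np.uint8)
    cn=max(cv2.findContours(m,0,1)[0],key=cv2.contourArea);e=cv2.fitEllipse(cv2.convexHull(cn));print(n,e,onz(c,*e[0],z))
red=(r>120)&(g<70)
ell(~red,.188,"disc")
ell(((r-b>60)&(g>60))|((r<90)&~red),.207,"brass")
ell((r<90)&(g<80),.18,"dark")
ys,xs=np.where((im.min(2)>150)&(np.hypot(np.arange(560)[None]-281,np.arange(420)[:,None]-283)<20))
d=(xs.mean(),ys.mean());p=onz(c,*d,.3111+.024);print("dot",d,p)
```

```text
disc ((288.213623046875, 113.49605560302734), (105.43609619140625, 120.54280090332031), 137.2268524169922) [0.53790544 0.13453446 0.188     ]
brass ((274.9499206542969, 120.91087341308594), (130.19114685058594, 141.61773681640625), 83.26007843017578) [0.52585151 0.12996959 0.207     ]
dark ((282.5132751464844, 111.0774154663086), (39.200984954833984, 40.8068733215332), 177.14010620117188) [0.53353895 0.13778733 0.18      ]
dot (np.float64(281.0179211469534), np.float64(283.1254480286738)) [0.51785448 0.05730991 0.3351    ]
```

Run:
```python
from h import *
c=np.load("w3.npy",allow_pickle=True).item();im=cv2.imread("pics/w3.png").astype(int)
b,g,r=im[:,:,0],im[:,:,1],im[:,:,2]
D=np.hypot(np.arange(560)[None]-283,np.arange(420)[:,None]-110)
def ell(m,z,n):
    cn=max(cv2.findContours(m.astype(np.uint8),0,1)[0],key=cv2.contourArea);e=cv2.fitEllipse(cv2.convexHull(cn));p=onz(c,*e[0],z);q=onz(c,e[0][0]+e[1][0]/2,e[0][1],z);print(n,np.round(e[0],1),np.round(e[1],1),p,"r",abs(np.linalg.norm(q-p)))
ell((g>110)&(b>100)&(D<60)|(D<30),.188,"disc")
sat=im.max(2)-im.min(2)
ell(((sat>50)|(r<100))&(D<38),.209,"brass")
ell((r<90)&(D<30),.18,"dark")
print(im[110,225:345:4].tolist())
```

```text
disc [282.6 109.4] [100.2 105.3] [0.53376454 0.13866804 0.188     ] r 0.04294755302182995
brass [282.8 109.6] [58.3 61.5] [0.53349144 0.13719878 0.209     ] r 0.023021079578054732
dark [282.5 111.1] [39.2 40.8] [0.53353895 0.13778733 0.18      ] r 0.017337362594423665
[[62, 68, 197], [61, 67, 196], [144, 150, 216], [231, 236, 237], [232, 236, 237], [233, 237, 238], [237, 248, 250], [217, 238, 243], [107, 202, 240], [85, 157, 200], [48, 55, 65], [48, 55, 64], [49, 55, 63], [50, 56, 65], [48, 56, 63], [49, 57, 65], [50, 57, 65], [50, 56, 65], [49, 55, 63], [50, 58, 65], [105, 197, 236], [105, 197, 236], [239, 249, 250], [243, 249, 249], [235, 239, 239], [235, 239, 240], [236, 240, 240], [92, 99, 204], [71, 81, 201], [79, 89, 202]]
```

>>> {"fn": "play_rows", "kwargs": {
  "deltas": [
    [0.02, 0, 0, 0, 0, 0, 1],
    [0.06, 0.001, 0, 0, 0, 0, 1],
    [0.11, 0.002, 0, 0, 0, 0, 1],
    [0.15, 0.0024, 0, 0, 0, 0, 1],
    [0.163, 0.0024, 0.02, 0, 0, 0, 1],
    [0.163, 0.0024, 0.06, 0, 0, 0, 1],
    [0.163, 0.0024, 0.09, 0, 0, 0, 1],
    [0.163, 0.0024, 0.11, 0, 0, 0, 1],
    [0.163, 0.0024, 0.11, 0, 0, 0, 1],
    [0.163, 0.0024, 0.11, 0, 0, 0, 1]
  ]
}}

```text
clock: 6.25
position: [0.5349, 0.1383, 0.2566]
tool_rot: [3.141, -0.0, 1.396]
force: [-0.4, -0.1, -1.8]
grip_width: 0.0148
finger_force: 58.9
```

Run:
```python
from h import *
s=observe();print(s["position"],s["tool_rot"],s["qpos"],s["force"],s["moment"])
t=get_calibration("top");w=get_calibration("wrist")
a=grab_frame("top")[:,:,::-1];b=grab_frame("side")[:,:,::-1];
cr=lambda i,x,y:cv2.resize(i[y-38:y+37,x-50:x+50],(400,300),interpolation=cv2.INTER_CUBIC)
cv2.imwrite("pics/p1.png",np.hstack([cr(a,252,194),cr(b,260,219)]))
ww=grab_frame("wrist")[:,:,::-1];g=ww.min(2)
m=(g>150)&(np.hypot(np.arange(560)[None]-281,np.arange(420)[:,None]-283)<20);ys,xs=np.where(m)
print(onz(w,xs.mean(),ys.mean(),s["position"][2]+.024))
```

```text
[0.53487752 0.13826777 0.25661341] [ 3.14142590e+00 -1.70226785e-04  1.39601472e+00] [ 0.0982354   0.43567397 -0.62333399  1.74140319  0.28681446  1.05663117
 -0.79817392] [-0.38660743 -0.07931402 -1.80512023] [-0.02130264 -0.00965281  0.02521961]
[0.53349188 0.13853958 0.28061341]
```

View pics/p1.png

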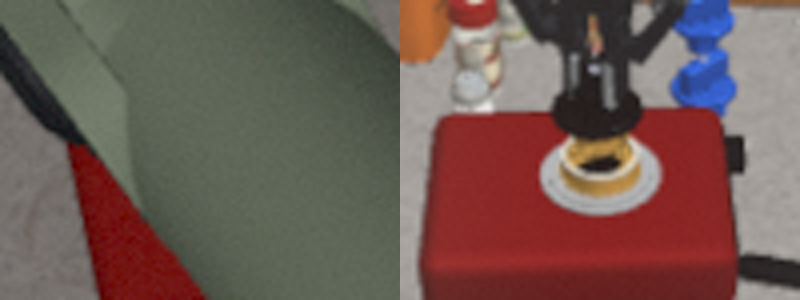

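The cap hovers just above the neck, roughly aligned. Lowering slowly.

>>> {"fn": "play_rows", "kwargs": {
  "deltas": [
    [-0.002, 0, 0.004, 0, 0, 0, 1],
    [-0.002, 0, 0.008, 0, 0, 0, 1],
    [-0.002, 0, 0.012, 0, 0, 0, 1],
    [-0.002, 0, 0.016, 0, 0, 0, 1],
    [-0.002, 0, 0.02, 0, 0, 0, 1],
    [-0.002, 0, 0.024, 0, 0, 0, 1],
    [-0.002, 0, 0.027, 0, 0, 0, 1],
    [-0.002, 0, 0.027, 0, 0, 0, 1]
  ]
}}

```text
clock: 7.2
position: [0.5345, 0.1374, 0.2426]
tool_rot: [-3.141, 0.0, 1.396]
force: [-0.1, -0.2, -1.5]
grip_width: 0.0148
finger_force: 58.9
```

>>> {"fn": "play_rows", "kwargs": {
  "deltas": [
    [0, 0, 0.002, 0, 0, 0, 1],
    [0, 0, 0.004, 0, 0, 0, 1],
    [0, 0, 0.006, 0, 0, 0, 1],
    [0, 0, 0.008, 0, 0, 0, 1],
    [0, 0, 0.009, 0, 0, 0, 1],
    [0, 0, 0.01, 0, 0, 0, 1],
    [0, 0, 0.01, 0, 0, 0, 1]
  ]
}}

```text
clock: 7.9
position: [0.5345, 0.1373, 0.2378]
tool_rot: [-3.141, -0.0, 1.396]
force: [0.8, -0.2, -2.9]
grip_width: 0.0149
finger_force: 58.9
```

>>> {"fn": "play_rows", "kwargs": {
  "deltas": [
    [0, 0, 0.001, 0, 0, 0, 1],
    [0, 0, 0.002, 0, 0, 0, 1],
    [0, 0, 0.003, 0, 0, 0, 1],
    [0, 0, 0.003, 0, 0, 0, 1]
  ]
}}

```text
clock: 8.3
position: [0.5347, 0.1375, 0.237]
tool_rot: [3.141, -0.0, 1.396]
force: [-2.7, -1.7, 9.1]
grip_width: 0.0152
finger_force: 60.9
```

Contact at seat 17 mm: the lugs rest on the thread top. Turning anticlockwise with a light push.

>>> {"fn": "play_rows", "kwargs": {
  "deltas": [
    [0, 0, 0, 0, 0, -0.02, 1],
    [0, 0, 0, 0, 0, -0.04, 1],
    [0, 0, 0, 0, 0, -0.06, 1],
    [0, 0, 0, 0, 0, -0.08, 1],
    [0, 0, 0, 0, 0, -0.1, 1],
    [0, 0, 0, 0, 0, -0.12, 1],
    [0, 0, 0, 0, 0, -0.14, 1],
    [0, 0, 0, 0, 0, -0.16, 1],
    [0, 0, 0, 0, 0, -0.16, 1]
  ]
}}

```text
clock: 9.2
position: [0.5351, 0.1378, 0.237]
tool_rot: [3.14, -0.001, 1.733]
force: [0.8, 0.7, 7.8]
grip_width: 0.0151
finger_force: 60.4
```

```bash
python3 -c "
from h import *
s=observe();print(s['position'],s['tool_rot'],s['force'],s['moment'],s['qpos'])"
```

```text
[0.53509282 0.13780293 0.23701851] [ 3.13994672e+00 -5.25622946e-04  1.73311198e+00] [0.79036023 0.73585546 7.7953495 ] [0.18461291 0.07251654 0.08298308] [ 0.14597909  0.47293569 -0.69419316  1.76285084  0.34692647  1.02976063
 -0.51301992]
```

>>> {"fn": "play_rows", "kwargs": {
  "deltas": [
    [0, 0, 0, 0, 0, -0.02, 1],
    [0, 0, 0, 0, 0, -0.04, 1],
    [0, 0, 0, 0, 0, -0.06, 1],
    [0, 0, 0, 0, 0, -0.08, 1],
    [0, 0, 0, 0, 0, -0.1, 1],
    [0, 0, 0, 0, 0, -0.12, 1],
    [0, 0, 0, 0, 0, -0.14, 1],
    [0, 0, 0, 0, 0, -0.16, 1],
    [0, 0, 0, 0, 0, -0.16, 1]
  ]
}}

```text
clock: 10.1
position: [0.535, 0.1378, 0.2369]
tool_rot: [3.14, -0.0, 2.068]
force: [-0.3, 1.3, 5.9]
grip_width: 0.0149
finger_force: 60.2
```

```bash
python3 -c "
from h import *
s=observe();print(s['position'],s['tool_rot'],s['force'],s['moment'])"
```

```text
[0.53501074 0.13784449 0.23689788] [ 3.14004613e+00 -1.38212420e-04  2.06822155e+00] [-0.27290496  1.30662262  5.93705406] [0.2365622  0.10737043 0.06705253]
```

>>> {"fn": "play_rows", "kwargs": {
  "deltas": [
    [0, 0, 0.0006, 0, 0, -0.02, 1],
    [0, 0, 0.0006, 0, 0, -0.04, 1],
    [0, 0, 0.0006, 0, 0, -0.06, 1],
    [0, 0, 0.0006, 0, 0, -0.08, 1],
    [0, 0, 0.0006, 0, 0, -0.1, 1],
    [0, 0, 0.0006, 0, 0, -0.12, 1],
    [0, 0, 0.0006, 0, 0, -0.14, 1],
    [0, 0, 0.0006, 0, 0, -0.14, 1]
  ]
}}

```text
clock: 10.9
position: [0.5349, 0.1367, 0.236]
tool_rot: [-3.142, 0.0, 2.358]
force: [1.7, -3.1, -1.8]
grip_width: 0.0148
finger_force: 66.8
```

```bash
python3 -c "
from h import *
s=observe();print(s['position'],s['tool_rot'],s['force'],s['moment'])"
```

```text
[0.53492239 0.13669232 0.23597561] [-3.14153676e+00  3.17371778e-04  2.35841499e+00] [ 1.72200751 -3.07361713 -1.77400663] [-0.69164507 -0.55259462 -1.41408237]
```

Fz fell to zero and the torque rose: it's over the gap and against the rib. Easing back a little and lowering.

>>> {"fn": "play_rows", "kwargs": {
  "deltas": [
    [0, 0, 0, 0, 0, 0.01, 1],
    [0, 0, 0, 0, 0, 0.02, 1],
    [0, 0, 0.002, 0, 0, 0.02, 1],
    [0, 0, 0.002, 0, 0, 0.02, 1]
  ]
}}

```text
clock: 11.3
position: [0.5349, 0.1369, 0.2356]
tool_rot: [3.141, 0.001, 2.316]
force: [0.4, -6.3, 5.9]
grip_width: 0.0147
finger_force: 61.0
```

```bash
python3 -c "
from h import *
s=observe();print(s['position'],s['tool_rot'],s['force'],s['moment'])"
```

```text
[0.53491503 0.13694651 0.23557143] [3.14148686e+00 1.41671169e-03 2.31550813e+00] [ 0.43517452 -6.34965062  5.91614743] [-1.6261697  -0.28354955 -0.74112719]
```

>>> {"fn": "play_rows", "kwargs": {
  "deltas": [
    [-0.001, -0.001, -0.001, 0, 0, 0.008, 1],
    [-0.001, -0.001, -0.001, 0, 0, 0.016, 1],
    [-0.001, -0.001, 0, 0, 0, 0.016, 1],
    [-0.001, -0.001, 0.001, 0, 0, 0.016, 1],
    [-0.001, -0.001, 0.002, 0, 0, 0.016, 1]
  ]
}}

```text
clock: 11.8
position: [0.5347, 0.1367, 0.2342]
tool_rot: [3.141, 0.0, 2.284]
force: [3.2, -3.6, 3.5]
grip_width: 0.0152
finger_force: 60.0
```

```bash
python3 -c "
from h import *
s=observe();print(s['position'],s['tool_rot'],s['force'],s['moment'])"
```

```text
[0.5346949  0.13671872 0.23415189] [3.14119751e+00 2.54443739e-04 2.28434626e+00] [ 3.16284626 -3.57305816  3.52225514] [-0.86108334 -0.79633768 -0.24182577]
```

>>> {"fn": "play_rows", "kwargs": {
  "deltas": [
    [-0.001, 0, 0.001, 0, 0, 0.003, 1],
    [-0.001, 0, 0.002, 0, 0, 0.003, 1],
    [-0.001, 0, 0.003, 0, 0, 0.003, 1],
    [-0.001, 0, 0.004, 0, 0, 0.003, 1],
    [-0.001, 0, 0.005, 0, 0, 0.003, 1],
    [-0.001, 0, 0.006, 0, 0, 0.003, 1]
  ]
}}

```text
clock: 12.4
position: [0.5348, 0.1365, 0.231]
tool_rot: [3.141, -0.0, 2.278]
force: [1.5, -0.7, 1.2]
grip_width: 0.0152
finger_force: 59.6
```

```bash
python3 -c "
from h import *
s=observe();print(s['position'],s['tool_rot'],s['force'],s['moment'])"
```

```text
[0.53484984 0.13647921 0.23099789] [ 3.14136806e+00 -2.18105184e-04  2.27820182e+00] [ 1.54746294 -0.7245553   1.2310687 ] [ 0.13950516 -0.57248264 -0.10716058]
```

Sliding in freely. Continuing down to the thread start (TCP ≈ 0.229).

>>> {"fn": "play_rows", "kwargs": {
  "deltas": [
    [0, 0, 0.001, 0, 0, 0, 1],
    [0, 0, 0.002, 0, 0, 0, 1],
    [0, 0, 0.003, 0, 0, 0, 1],
    [0, 0, 0.004, 0, 0, 0, 1],
    [0, 0, 0.0045, 0, 0, 0, 1],
    [0, 0, 0.0045, 0, 0, 0, 1]
  ]
}}

```text
clock: 13.0
position: [0.5349, 0.1364, 0.229]
tool_rot: [3.141, 0.0, 2.278]
force: [1.0, 0.7, 5.3]
grip_width: 0.0146
finger_force: 60.4
```

```bash
python3 -c "
from h import *
s=observe();print(s['position'],s['tool_rot'],s['force'],s['moment'],s['qpos'])"
```

```text
[0.53493099 0.13642441 0.22902737] [3.14122598e+00 1.10362045e-04 2.27806623e+00] [1.03079329 0.68444156 5.34373565] [ 0.19887212 -0.28632764 -0.14098466] [ 0.22799946  0.51538859 -0.81732649  1.7679957   0.42851411  1.04550835
 -0.03758905]
```

Dropped: seat about 9 mm above the rim. Turning clockwise, sinking 2 mm per 30°.

>>> {"fn": "play_rows", "kwargs": {
  "deltas": [
    [0, 0, 0, 0, 0, 0, 1],
    [0, 0, 0.0004, 0, 0, 0.025, 1],
    [0, 0, 0.0008, 0, 0, 0.05, 1],
    [0, 0, 0.0012, 0, 0, 0.075, 1],
    [0, 0, 0.0016, 0, 0, 0.1, 1],
    [0, 0, 0.002, 0, 0, 0.125, 1],
    [0, 0, 0.002, 0, 0, 0.125, 1]
  ]
}}

```text
clock: 13.7
position: [0.5348, 0.1361, 0.228]
tool_rot: [-3.141, 0.001, 2.014]
force: [0.7, -1.3, 6.8]
grip_width: 0.015
finger_force: 60.3
```

```bash
python3 -c "
from h import *
s=observe();print(s['position'],s['tool_rot'],s['force'],s['moment'],s['qpos'])"
```

```text
[0.53480752 0.13609339 0.22796375] [-3.14141556e+00  5.11811522e-04  2.01416769e+00] [ 0.74562269 -1.33549148  6.79415254] [-0.16946045 -0.05461559 -0.08507805] [ 0.18681631  0.49876068 -0.75353376  1.77125097  0.39277814  1.02809649
 -0.26983189]
```

>>> {"fn": "play_rows", "kwargs": {
  "deltas": [
    [0, 0, 0.0004, 0, 0, 0.025, 1],
    [0, 0, 0.0008, 0, 0, 0.05, 1],
    [0, 0, 0.0012, 0, 0, 0.075, 1],
    [0, 0, 0.0016, 0, 0, 0.1, 1],
    [0, 0, 0.002, 0, 0, 0.125, 1],
    [0, 0, 0.0024, 0, 0, 0.15, 1],
    [0, 0, 0.0028, 0, 0, 0.175, 1],
    [0, 0, 0.0032, 0, 0, 0.2, 1],
    [0, 0, 0.0036, 0, 0, 0.225, 1],
    [0, 0, 0.004, 0, 0, 0.25, 1]
  ]
}}

```text
clock: 14.7
position: [0.5349, 0.1358, 0.226]
tool_rot: [3.141, 0.001, 1.49]
force: [0.6, -2.5, 6.8]
grip_width: 0.0148
finger_force: 60.5
```

```bash
python3 -c "
from h import *
s=observe();print(s['position'],s['tool_rot'],s['force'],s['moment'],s['qpos'])"
```

```text
[0.53492866 0.13584102 0.22601306] [3.14134182e+00 7.44716287e-04 1.49028457e+00] [ 0.59772008 -2.54600731  6.8180676 ] [-0.67716992 -0.16639765  0.08101194] [ 0.1029491   0.47186525 -0.62889473  1.7774006   0.32478952  0.99771376
 -0.73311718]
```

>>> {"fn": "play_rows", "kwargs": {
  "deltas": [
    [-0.0006, 0, 0.0004, 0, 0, 0.025, 1],
    [-0.0006, 0, 0.0008, 0, 0, 0.05, 1],
    [-0.0006, 0, 0.0012, 0, 0, 0.075, 1],
    [-0.0006, 0, 0.0016, 0, 0, 0.1, 1],
    [-0.0006, 0, 0.002, 0, 0, 0.125, 1],
    [-0.0006, 0, 0.0024, 0, 0, 0.15, 1],
    [-0.0006, 0, 0.0028, 0, 0, 0.175, 1],
    [-0.0006, 0, 0.0032, 0, 0, 0.2, 1],
    [-0.0006, 0, 0.0036, 0, 0, 0.225, 1],
    [-0.0006, 0, 0.004, 0, 0, 0.25, 1]
  ]
}}

```text
clock: 15.7
position: [0.5348, 0.1355, 0.2241]
tool_rot: [3.141, 0.001, 0.967]
force: [-0.4, -1.9, 8.9]
grip_width: 0.0149
finger_force: 60.7
```

```bash
python3 -c "
from h import *
s=observe();print(s['position'],s['tool_rot'],s['force'],s['moment'],s['qpos'])"
```

```text
[0.53478012 0.1354571  0.22405126] [3.14115834e+00 7.39950823e-04 9.66646150e-01] [-0.43026343 -1.87471786  8.91140902] [-0.73044723  0.22393867  0.05689372] [ 0.01711883  0.45145637 -0.50594684  1.78426726  0.25965305  0.97260894
 -1.19810124]
```

>>> {"fn": "play_rows", "kwargs": {
  "deltas": [
    [0, 0, 0.0004, 0, 0, 0.025, 1],
    [0, 0, 0.0008, 0, 0, 0.05, 1],
    [0, 0, 0.0012, 0, 0, 0.075, 1],
    [0, 0, 0.0016, 0, 0, 0.1, 1],
    [0, 0, 0.002, 0, 0, 0.125, 1],
    [0, 0, 0.0024, 0, 0, 0.15, 1],
    [0, 0, 0.0028, 0, 0, 0.175, 1],
    [0, 0, 0.0032, 0, 0, 0.2, 1],
    [0, 0, 0.0032, 0, 0, 0.2, 1]
  ]
}}

```text
clock: 16.6
position: [0.5347, 0.1359, 0.2225]
tool_rot: [3.141, 0.0, 0.548]
force: [-0.6, -0.6, 9.0]
grip_width: 0.0149
finger_force: 60.6
```

```bash
python3 -c "
from h import *
s=observe();print(s['position'],s['tool_rot'],s['force'],s['moment'],s['qpos'])"
```

```text
[0.53467697 0.13585912 0.22250712] [3.14131843e+00 2.42408101e-04 5.48088713e-01] [-0.61657147 -0.60014196  9.00071519] [-0.07695575  0.20724608 -0.02128524] [-0.05344826  0.43943482 -0.408777    1.78965176  0.20898925  0.95531538
 -1.5716436 ]
```

>>> {"fn": "play_rows", "kwargs": {
  "deltas": [
    [0, 0, 0.0004, 0, 0, 0.025, 1],
    [0, 0, 0.0008, 0, 0, 0.05, 1],
    [0, 0, 0.0012, 0, 0, 0.075, 1],
    [0, 0, 0.0016, 0, 0, 0.1, 1],
    [0, 0, 0.002, 0, 0, 0.125, 1],
    [0, 0, 0.002, 0, 0, 0.125, 1],
    [0, 0, 0.002, 0, 0, 0.125, 1]
  ]
}}

```text
clock: 17.3
position: [0.5349, 0.1361, 0.2218]
tool_rot: [3.142, -0.001, 0.288]
force: [-0.7, 0.1, 11.8]
grip_width: 0.0148
finger_force: 61.1
```

```bash
python3 -c "
from h import *
s=observe();print(s['position'],s['tool_rot'],s['force'],s['moment'],s['qpos'])"
```

```text
[0.53494628 0.13611098 0.2217771 ] [ 3.14154622e+00 -6.21995207e-04  2.88237009e-01] [-0.68761995  0.08547176 11.82808144] [ 0.11371198  0.25363779 -0.05537299] [-0.09741736  0.43352596 -0.34882133  1.79255398  0.17815314  0.94568515
 -1.80366171]
```

>>> {"fn": "play_rows", "kwargs": {
  "deltas": [
    [0, 0, 0.0003, 0, 0, 0.025, 1],
    [0, 0, 0.0006, 0, 0, 0.05, 1],
    [0, 0, 0.0009, 0, 0, 0.075, 1],
    [0, 0, 0.001, 0, 0, 0.1, 1],
    [0, 0, 0.001, 0, 0, 0.1, 1],
    [0, 0, 0.001, 0, 0, 0.1, 1]
  ]
}}

```text
clock: 17.9
position: [0.5351, 0.1363, 0.2215]
tool_rot: [-3.141, -0.001, 0.079]
force: [-0.2, -0.3, 15.0]
grip_width: 0.015
finger_force: 61.3
```

```bash
python3 -c "
from h import *
s=observe();print(s['position'],s['tool_rot'],s['force'],s['moment'],s['qpos'])"
```

```text
[0.53514982 0.13631695 0.22150739] [-3.14122133e+00 -1.25167410e-03  7.89571500e-02] [-0.17967801 -0.33508946 14.96909024] [ 0.24185681  0.16405416 -0.07412992] [-0.13302952  0.42921875 -0.3006434   1.79464815  0.15336771  0.93915224
 -1.99051664]
```

>>> {"fn": "play_rows", "kwargs": {
  "deltas": [
    [0, 0, -0.0005, 0, 0, 0, 1],
    [0, 0, -0.001, 0, 0, 0, 1],
    [0, 0, -0.0015, 0, 0, 0, 1],
    [0, 0, -0.0015, 0, 0, 0, 1]
  ]
}}

```text
clock: 18.3
position: [0.5351, 0.1363, 0.2217]
tool_rot: [-3.141, -0.001, 0.079]
force: [3.0, 1.8, 6.5]
grip_width: 0.0149
finger_force: 60.2
```

```bash
python3 -c "
from h import *
s=observe();print(s['position'],s['tool_rot'],s['force'],s['moment'])"
```

```text
[0.53510898 0.13631018 0.22173291] [-3.14108690e+00 -8.58662001e-04  7.90298055e-02] [3.04936082 1.80422888 6.50799211] [ 0.61892257 -0.57339229 -0.05033061]
```

>>> {"fn": "play_rows", "kwargs": {
  "deltas": [
    [0, 0, 0.0002, 0, 0, 0.02, 1],
    [0, 0, 0.0004, 0, 0, 0.04, 1],
    [0, 0, 0.0006, 0, 0, 0.05, 1],
    [0, 0, 0.0006, 0, 0, 0.05, 1],
    [0, 0, 0.0002, 0, 0, 0.05, 1],
    [0, 0, -0.0002, 0, 0, 0.05, 1],
    [0, 0, -0.0002, 0, 0, 0.05, 1]
  ]
}}

```text
clock: 19.0
position: [0.5348, 0.1365, 0.2215]
tool_rot: [-3.141, -0.0, -0.025]
force: [2.1, 5.0, 4.1]
grip_width: 0.0149
finger_force: 59.8
```

```bash
python3 -c "
from h import *
s=observe();print(s['position'],s['tool_rot'],s['force'],s['moment'])"
```

```text
[0.53482169 0.13654263 0.22154585] [-3.14085178e+00 -9.21136041e-05 -2.53029538e-02] [2.12804044 5.03644065 4.08886658] [ 1.20951536 -0.41181104  0.18377418]
```

Torque is about 0.2 N m and the seat about 1–1.5 mm above the rim, so it's snug. Releasing, then rising.

>>> {"fn": "play_rows", "kwargs": {
  "deltas": [
    [0, 0, 0, 0, 0, 0, 0.6],
    [0, 0, 0, 0, 0, 0, 0.3],
    [0, 0, 0, 0, 0, 0, 0],
    [0, 0, 0, 0, 0, 0, 0],
    [0, 0, 0, 0, 0, 0, 0],
    [0, 0, -0.02, 0, 0, 0, 0],
    [0, 0, -0.06, 0, 0, 0, 0],
    [0, 0, -0.12, 0, 0, 0, 0],
    [0, 0, -0.16, 0, 0, 0, 0],
    [0, 0, -0.16, 0, 0, 0, 0]
  ]
}}

```text
clock: 20.0
position: [0.5358, 0.1364, 0.3049]
tool_rot: [-3.14, -0.004, -0.026]
force: [-0.2, 0.5, 0.3]
grip_width: 0.0855
finger_force: 0.0
```

Run:
```python
from h import *
s=observe();print(s['position'],s['force'],s['moment'],s['grip_width'])
w=get_calibration("wrist");im=grab_frame("wrist")[:,:,::-1];sd=get_calibration("side");b=grab_frame("side")[:,:,::-1]
u=proj(w,[.534,.137,.245]).astype(int);print(u)
z=.2073+.038;m=(im.min(2)>110)&(np.hypot(np.arange(560)[None]-u[0],np.arange(420)[:,None]-u[1])<12);ys,xs=np.where(m);print(len(xs));print(onz(w,xs.mean(),ys.mean(),z))
v=proj(sd,[.534,.137,.22]).astype(int)
cr=lambda i,x,y,h:cv2.resize(i[max(y-h,0):y+h,x-h:x+h],(400,400),interpolation=cv2.INTER_CUBIC)
cv2.imwrite("pics/end.png",np.hstack([cr(im,u[0],u[1],100),cr(b,v[0],v[1],36)]))
```

```text
[0.53583781 0.13636447 0.30490115] [-0.17423713  0.49352422  0.26461247] [ 0.02583572 -0.02192275  0.02852021] 0.08547557455698739
[279 226]
131
[0.53404175 0.13606826 0.2453    ]
```

View pics/end.png

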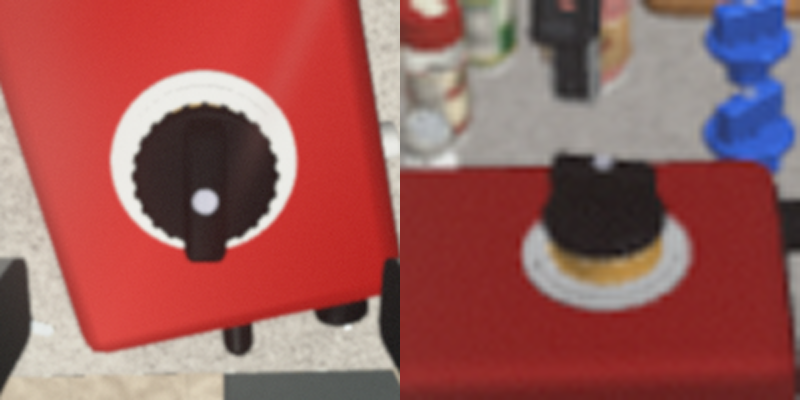

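The cap is seated and level. The z record (17.0 → 9.0 → about 1.55 mm) fits, but the margin to 2 mm is small, so I'll regrip and tighten about 7° more.

>>> {"fn": "play_rows", "kwargs": {
  "deltas": [
    [0, 0, 0.04, 0, 0, 0, 0],
    [0, 0, 0.09, 0, 0, 0, 0],
    [0, 0, 0.13, 0, 0, 0, 0],
    [0, 0, 0.155, 0, 0, 0, 0],
    [0, 0, 0.16, 0, 0, 0, 0],
    [0, 0, 0.16, 0, 0, 0, 0.5],
    [0, 0, 0.16, 0, 0, 0, 1],
    [0, 0, 0.16, 0, 0, 0, 1],
    [0, 0, 0.16, 0, 0, 0, 1],
    [0, 0, 0.16, 0, 0, 0, 1]
  ]
}}

```text
clock: 21.1
position: [0.535, 0.1362, 0.222]
tool_rot: [-3.141, -0.001, -0.026]
force: [-2.7, -0.2, 7.4]
grip_width: 0.015
finger_force: 61.2
```

```bash
python3 -c "
from h import *
s=observe();print(s['position'],s['tool_rot'],s['force'],s['moment'],s['grip_width'],s['qpos'][6])"
```

```text
[0.53503002 0.13619991 0.2220084 ] [-3.14109137e+00 -7.65528469e-04 -2.58554611e-02] [-2.65175094 -0.19045886  7.39778531] [-0.2698731   0.49089501  0.04267582] 0.015019798621240516 -2.0836708359169873
```

>>> {"fn": "play_rows", "kwargs": {
  "deltas": [
    [0, 0, 0.0002, 0, 0, 0.015, 1],
    [0, 0, 0.0004, 0, 0, 0.03, 1],
    [0, 0, 0.0006, 0, 0, 0.045, 1],
    [0, 0, 0.0008, 0, 0, 0.06, 1],
    [0, 0, 0.0008, 0, 0, 0.06, 1],
    [0, 0, 0.0008, 0, 0, 0.06, 1]
  ]
}}

```text
clock: 21.7
position: [0.5349, 0.1366, 0.2216]
tool_rot: [-3.141, -0.0, -0.151]
force: [-2.2, 1.0, 4.9]
grip_width: 0.0149
finger_force: 60.9
```

```bash
python3 -c "
from h import *
s=observe();print(s['position'],s['tool_rot'],s['force'],s['moment'],s['grip_width'],s['qpos'][6])"
```

```text
[0.53487769 0.13657726 0.2216111 ] [-3.14088868e+00 -4.68940243e-04 -1.50830100e-01] [-2.18575505  0.9797516   4.94437436] [0.38800249 0.39395502 0.10082796] 0.014864619623512399 -2.1958515527679396
```

The cap sank another 0.4 mm, to a seat height of about 1.1 mm. Releasing.

>>> {"fn": "play_rows", "kwargs": {
  "deltas": [
    [0, 0, 0, 0, 0, 0, 0.6],
    [0, 0, 0, 0, 0, 0, 0.3],
    [0, 0, 0, 0, 0, 0, 0],
    [0, 0, 0, 0, 0, 0, 0],
    [0, 0, 0, 0, 0, 0, 0],
    [0, 0, -0.02, 0, 0, 0, 0],
    [0, 0, -0.06, 0, 0, 0, 0],
    [0, 0, -0.12, 0, 0, 0, 0],
    [0, 0, -0.16, 0, 0, 0, 0],
    [0, 0, -0.16, 0, 0, 0, 0]
  ]
}}

```text
clock: 22.7
position: [0.5359, 0.1364, 0.3045]
tool_rot: [-3.14, -0.004, -0.152]
force: [0.1, 0.7, -0.0]
grip_width: 0.0855
finger_force: 0.0
```

>>> {"fn": "play_rows", "kwargs": {
  "deltas": [
    [0, 0, 0, 0, 0, 0, 0],
    [0, 0, 0, 0, 0, 0, 0],
    [0, 0, 0, 0, 0, 0, 0]
  ]
}}

```text
clock: 23.0
position: [0.5346, 0.1359, 0.3005]
tool_rot: [3.141, 0.001, -0.151]
force: [-0.6, -0.0, -1.0]
grip_width: 0.0853
finger_force: 0.0
```

```bash
python3 -c "
from h import *
s=observe();print(s['position'],s['force'],s['grip_width']);print(job_done())"
```

```text
[0.53459323 0.13590775 0.3005368 ] [-0.57655687 -0.04379679 -0.96581716] 0.08532706390677117
the job is handed in; nothing more can be done
None
```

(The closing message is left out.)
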